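Level the hair-accessory tray and keep the spirit level pressed

ROBOT

A 6-joint arm with a two-finger parallel gripper is mounted at the origin on the work surface. World frame = base frame: x ahead of the robot, y to its left, z up, the work surface at z = 0. Lengths are in m, angles in rad, forces in N, time in s.
With the tool pointing down it reaches from about 0.4 to 0.825 m from the base axis. Payload 7 kg.
Tool frame: the origin (TCP) lies on the centre line of the jaws, within the pads' length; the fingertips stand 14 mm ahead of it and the grasp point (between the pads) lies 5 mm behind it (bot.tip_reach is the z of the fingertips in the tool frame, in m); z points along the fingers, y is the line along which they close (so a half turn about z gives the same grasp; the last joint's range is limited). The gripper opens to 85 mm and grips with 20 to 120 N. Pads are 22 mm wide; open, the fingers measure 114 mm over their backs; the gripper's body (76 mm by 85 mm) begins 54 mm behind the grasp point. The pads swing forward as they close: fully open they stand 13 mm farther back than shut.
Start: joints at [-1.052, 0.359, 0.012, 0, -1.224, -0.288], TCP at [0.154, -0.657, 0.245] pointing down, gripper open.
Joint ranges: [-3.07, 3.07], [-1.43, 2.12], [-1.02, 1.25], [-3.03, 1.67], [-3.05, -0], [-3.03, 3.03]. Speed limits (rad/s): [2.39, 2.39, 3.01, 3.14, 3.14, 3.14].

INTERFACE

Orientations are given as a 3x3 rotation matrix whose columns are the frame's x, y, z axes.
In Python, from station import monitor, eyes, order, bot gives the robot as it stands.
- The arm moves only by the tool apply_moves, never from a script. Its argument "motion" is a list that holds one entry, the list of rows, each a list of 5 numbers: the finger opening in mm, from 0 to 85.4, then the shift along the world's x, y, z in units of 500 mm (1.0 is 500 mm), then the turn about the world's z in units of 360 degrees (1.0 is 360 degrees). In form: [[[grip, dx, dy, dz, twist], ...]]. A call has 1 to 10 rows; each row shifts and turns the commanded pose from where the row before left it; what a row does not reach is not made up. A row lasts 1/8 s, in which the tool goes at most 62.5 mm and 10.7 degrees, less where a joint would pass 70% of its speed; a pose out of reach is approached as far as the arm can. A call with a number of a shift or a turn outside -1 to 1 is refused whole. A call with a gripper value outside its range is refused whole. The fingers move at their own pace and stop on an object; the grip force is fixed at half the most. Time passes only in rows, so rows that do not move let the fingers close. It gives the time, the measured TCP pose, the force, the opening and the grip force at its end, in the units of the state.
- monitor.get_obs(): the state, without advancing time (a new reading comes with each control period).
- eyes.camera(name): name is "scene" or "top" or "wrist"; returns a dict with "frame" (480x640x3 uint8, red, green, blue), "vertical_fov" (degrees; the focal length in pixels is half the picture's height over the tangent of half this angle, whatever the lens; pixels are square), "cx", "cy" (the principal point, pixels), "k1" (the pictures are not rectified: a ray, as slopes to the right and down, at radius r is drawn at 1 + k1 r^2 times it, then the intrinsics apply), "rvec" (rotation vector, rad) and "tvec" (3), from world to camera coordinates, as OpenCV has them. Camera axes: x right, y down, z forward; pixel columns grow to the right and rows downward; lengths in m; the calibration is good to about 2 mm. A picture is of the moment at which its call begins. There is no depth.
- order.job_done(): hands the job in; it is judged then, once.
The state is a dict: "clock": time; "qpos": joint angles; "dq": joint speeds; "joint_efforts": joint torques, N m; "tool_pos": TCP position; "tool_rot": TCP orientation; "contact_force": force on the tool from outside, world axes, zero at the start; "wrist_torque": the same for the moment, N m; "grip_width": finger opening in m; "grasp_force": force on a finger pad.
Only numpy, scipy, OpenCV 4.12 (cv2) and the standard library are available. Lean on these libraries where they do the work, as an engineer would, in place of code of your own. Each camera call takes 0.05 s, during which the arm holds its last target. There are 200 camera calls.

TASK

Lay the spirit level, vial up, lengthwise along the tray so that it bridges the tray's two end rims, and let go of it. Then turn the T-knob of the levelling foot until the bubble stands still between the two lines, let go of the knob, and finally press the level down firmly onto both rims (about 10 N, never ramming it) with the fingertips, bubble still centred: finish while still pressing. Leave the other things on the ledge alone.

Things in the scene. Friction and masses are not known exactly. Their poses are not given: they have to be found in the camera images.
- level: spirit level: straight aluminium bar with black end caps, 240 long, 22 wide, 32 high, about 0.2 kg, lying vial up on the ledge. Origin at the centre of its underside; x along its length, z up. Grip it across its width at its middle.
- vial (a point): centre of the level's yellow-green vial, 78 long, in the middle of the bar's top: 30 above the underside, 2 below the bar's top. Axes as the level's. Beyond the vial, from 40 to 120 from the middle, the bar's top is flat and plain: press there.
- bubble (a joint): position in m of the pale bubble (15 long) in the vial along the level's own +x; 0 = centred between the two black lines (23 apart). It moves towards the level's higher end, 0.35 m per rad of slope (at most 0.027 m either way), and settles within about 0.5 s.
- tray: white plastic three-tier tray, 200 long, 130 wide, hinged at one end to a flat aluminium base fixed on the ledge; its other end, on the levelling foot, starts too low. Origin on the hinge line 18 above the ledge; y from hinge to foot end, z up. Its top tier's floor is 32 below the end rims (hair things on it up to 15 high); its long sides are 15 or more below the end rims.
- rim_pivot (a point): the tray's end rim at the hinge: a straight edge 130 long (its x), 5 thick (its y). Origin at the middle of its top edge, 130 above the ledge. One of the level's two supports.
- rim_foot (a point): the tray's end rim at the levelling foot, same shape, 195 from the other; origin at the middle of its top edge, axes as the tray's. It starts 4 to 10 lower than the other rim.
- foot_grip (a point): centre of the foot's black T-knob: a bar 48 long (point x), 12 wide (y), 28 high, 190 above the ledge, on an upright rod 55 beyond the tray's foot end. It turns about the vertical and does not rise. Clockwise from above raises the tray's foot end.
- foot: the levelling foot (rod and T-knob); origin on its axis at the ledge, turns with the knob. 1 rad of turn tilts the tray 0.035 rad (bubble moves 12 per rad); 0.6 to 1.4 rad clockwise is needed in all. Friction 0.12 N m: it stays where left, also when the tray is pressed.
- egg_cup: empty white ceramic egg cup, 48 across, 60 high; to be left alone. Origin at its underside.
- lipstick: red plastic lipstick tube standing upright, 20 across, 75 high; to be left alone. Origin at its underside.
- hair_clip: brown tortoiseshell acrylic clip, 75 x 22 x 12; to be left alone. Origin at its underside.
- headband_case: black silicone headband case, 150 x 100 x 35; to be left alone. Origin at its underside.
- cream_jar: round amber cream jar, 60 across, 50 high; to be left alone. Origin at its underside.
- hairbrush: wooden paddle hairbrush, 200 long, 60 wide, lying on its bristles; to be left alone. Origin at its underside.
- hair_slide: steel hair slide, 60 x 10 x 6, lying; to be left alone. Origin at its underside.
Not all that is in view belongs to the job. There is more than one size of the level; the one meant has the size given above.

How it is judged:
On the way, in this order (a step that is already met when the one before it is completed fails the run):
1. the level lies vial up across both end rims of the tray, let go (contact force between level and tray above 0.5 N and z of level in the frame of tray between 0.109 and 0.115 m and y of level in the frame of tray between 0.078 and 0.122 m and x of level in the frame of tray between -0.055 and 0.055 m and angle between the x axis of level and the y axis of tray, either way round below 0.25 rad and angle between the z axis of level and the z axis of tray, either way round below 0.02 rad and angle between level's own z axis and vertical below 0.12 rad and contact force between level and the fingers below 0.05 N and linear speed of level below 0.02 m/s), for 0.6 s.
2. with the level still across both rims and nothing pressing it, the foot is turned until the bubble rests between the lines (contact force between level and tray above 0.5 N and z of level in the frame of tray between 0.109 and 0.115 m and y of level in the frame of tray between 0.078 and 0.122 m and x of level in the frame of tray between -0.055 and 0.055 m and angle between the x axis of level and the y axis of tray, either way round below 0.25 rad and angle between the z axis of level and the z axis of tray, either way round below 0.02 rad and angle between level's own z axis and vertical below 0.12 rad and value of joint bubble between -0.004 and 0.004 m and contact force between level and the arm below 0.05 N and contact force between level and the fingers below 0.05 N), for 0.4 s.
At the end, for the whole second after the job is handed in: Level still, vial up, on both end rims: yaw within 0.25 rad of the tray's length, parallel within 0.02 rad, middle within 22 mm lengthwise and 55 mm across, underside within 3 mm of rim height; fingertips press it (over 3 N), 5 to 32 N on the tray, bubble within 4 mm of centre (contact force between level and tray between 0.5 and 32 N and z of level in the frame of tray between 0.109 and 0.115 m and y of level in the frame of tray between 0.078 and 0.122 m and x of level in the frame of tray between -0.055 and 0.055 m and angle between the x axis of level and the y axis of tray, either way round below 0.25 rad and angle between the z axis of level and the z axis of tray, either way round below 0.02 rad and angle between level's own z axis and vertical below 0.12 rad and value of joint bubble between -0.004 and 0.004 m and contact force between level and tray above 5 N and contact force between level and the fingers above 3 N and linear speed of level below 0.02 m/s); the arm keeps its last pose, push and grip.
It fails at once if one of the other things on the ledge is pushed more than 30 mm away or knocked over (distance of any of egg_cup, lipstick, hair_clip, headband_case, cream_jar, hairbrush, hair_slide from where it was at the start of the episode above 0.03 m or angle between any of egg_cup, lipstick, cream_jar's own z axis and vertical above 0.5 rad).
It fails at once if the level is slammed or rammed onto the tray (over 45 N) (contact force between level and tray above 45 N).
It also fails if it takes over 58 s, if anything falls off the work surface, if the arm or the gripper's body presses on something with over 40 N, if the wrist force passes 120 N, or if a joint passes its speed limit or range.

## Working session

There is one attempt and no reset: what is moved stays moved. The work goes in short steps, Python scripts to look and compute and a tool call to move; the robot and the scene stay as the last step left them, time stands still between calls to the robot, and variables do not carry over. Pictures are saved under pics/ and viewed, at most 10 in all, crops included, and the job is handed in when it is done.

Besides the shell and the picture viewer there is one more tool, called as name(argument=value, ...) on one line, values as JSON. apply_moves: Moves the arm, as the interface text tells. Shifts and turns lie within -1 to 1; 1 stands for 500 mm of shift or 360 degrees of turn. Its arguments: {"type":"object","properties":{"motion":{"type":"array","items":{"type":"array","items":{"type":"array","items":{"type":"number"}}}}},"required":["motion"]}

```bash
mkdir -p pics
cat > h.py <<'E'
import numpy as np, cv2
from station import monitor, eyes, order, bot
def cam(n):
    c=eyes.camera(n); im=c["frame"]; c["bgr"]=im[:,:,::-1].copy()
    c["f"]=im.shape[0]/2/np.tan(np.radians(c["vertical_fov"])/2)
    c["R"]=cv2.Rodrigues(np.array(c["rvec"],float))[0]; c["t"]=np.array(c["tvec"],float).ravel()
    c["C"]=-c["R"].T@c["t"]; return c
def ray(c,u,v):
    d=np.array([(u-c["cx"])/c["f"],(v-c["cy"])/c["f"]]); s=d.copy()
    for _ in range(30): s=d/(1+c["k1"]*(s@s))
    r=c["R"].T@np.array([s[0],s[1],1]); return r/np.linalg.norm(r)
def onz(c,u,v,z):
    r=ray(c,u,v); return c["C"]+r*(z-c["C"][2])/r[2]
def proj(c,p):
    q=c["R"]@np.array(p,float)+c["t"]; s=q[:2]/q[2]; s=s*(1+c["k1"]*(s@s)); return s*c["f"]+[c["cx"],c["cy"]]
def state():
    o=monitor.get_obs(); print({k:np.round(o[k],4).tolist() for k in("clock","qpos","tool_pos","contact_force","grip_width","grasp_force")}); return o
E
python3 - <<'E'
from h import *
state()
for n in("scene","top"):
    c=cam(n); cv2.imwrite(f"pics/{n}0.png",c["bgr"]); print(n,c["C"].round(3),c["R"][2].round(2),c["f"],c["k1"])
E
```

```text
{'clock': 0.0, 'qpos': [-1.0519, 0.3594, 0.011, -0.0004, -1.2241, -0.2881], 'tool_pos': [0.1543, -0.6567, 0.2444], 'contact_force': [-0.1137, -0.0879, -2.2366], 'grip_width': 0.0856, 'grasp_force': 0.0}
scene [1.207 0.173 1.314] [-0.52 -0.1  -0.85] 562.07960759889 -0.1519055886887201
top [0.307 0.032 1.354] [ 0.14 -0.02 -0.99] 577.2601201581566 0.043286870208549676
```

View pics/scene0.png

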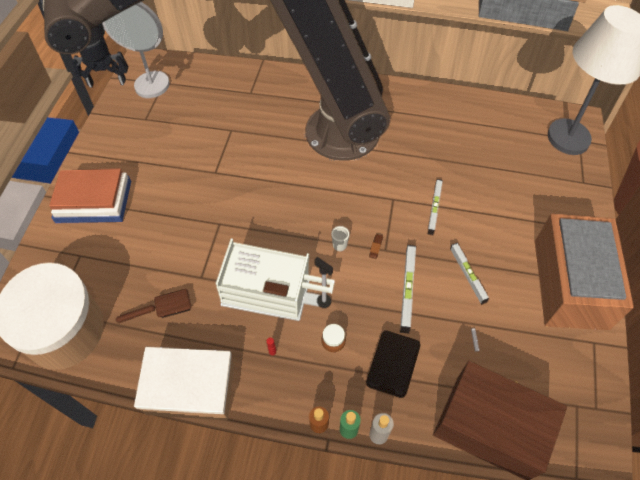

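View pics/top0.png

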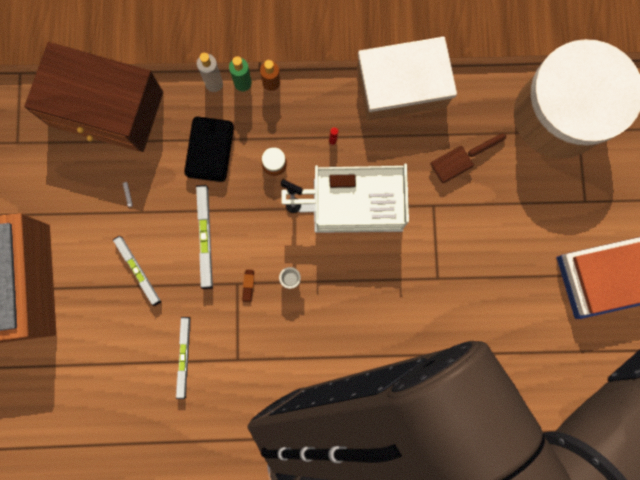

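The scene view shows three levels at about (408,287), (469,272) and (435,206), the tray at (263,280) and the T-knob at (323,266). In the top view the levels are at (204,237), (137,271) and (183,357), the tray rims at cols ~316 and ~406, and the knob at (291,187). Next I'll measure lengths and positions.

Run:
```python
from h import *
c=cam("top"); hsv=cv2.cvtColor(c["bgr"],cv2.COLOR_BGR2HSV)
m=((hsv[...,1]<70)|(hsv[...,2]<55)|((hsv[...,0]>28)&(hsv[...,0]<50)&(hsv[...,1]>70)&(hsv[...,2]>120))).astype(np.uint8)
m=cv2.morphologyEx(m,cv2.MORPH_CLOSE,np.ones((3,3)))
n,l,st,ce=cv2.connectedComponentsWithStats(m)
for i in range(1,n):
    if st[i,4]<150 or st[i,4]>20000: continue
    r=cv2.minAreaRect(np.argwhere(l==i)[:,::-1].astype(np.float32)); b=cv2.boxPoints(r)
    z=.03; w=np.array([onz(c,u,v,z)[:2] for u,v in b]); e1=np.linalg.norm(w[1]-w[0]); e2=np.linalg.norm(w[2]-w[1])
    mids=((w[0]+w[1])/2-(w[2]+w[3])/2) if e2>e1 else ((w[1]+w[2])/2-(w[3]+w[0])/2)
    print(np.round(r[0],1),st[i,4],"ctr",w.mean(0).round(4),"size",np.round([e1,e2],4),"axis",np.degrees(np.arctan2(mids[1],mids[0])).round(1))
big=cv2.resize(c["bgr"][140:250,265:425],None,fx=5,fy=5,interpolation=cv2.INTER_CUBIC); cv2.imwrite("pics/trayT.png",big)
c=cam("scene"); big=cv2.resize(c["bgr"][220:340,200:360],None,fx=5,fy=5,interpolation=cv2.INTER_CUBIC); cv2.imwrite("pics/trayS.png",big)
```

```text
[407.1  73.6] 5469 ctr [ 0.8997 -0.2326] size [0.2207 0.1558] axis -81.5
[585.  92.] 9036 ctr [ 0.8425 -0.6544] size [0.258  0.2597] axis -4.8
[207.6  66.6] 181 ctr [0.9268 0.2476] size [0.0433 0.0447] axis 21.2
[146.7 111.3] 1239 ctr [0.8183 0.3914] size [0.1877 0.0485] axis -18.0
[209.2 148.8] 2565 ctr [0.7233 0.2445] size [0.1509 0.1014] axis -8.0
[273. 159.] 423 ctr [0.6949 0.0946] size [0.052  0.0535] axis -1.0
[344.5 198.8] 6424 ctr [ 0.5956 -0.0711] size [0.2991 0.1601] axis -90.0
[203.8 237. ] 1100 ctr [0.514  0.2574] size [0.0268 0.24  ] axis 2.9
[  7.5 276.5] 1442 ctr [0.4345 0.6964] size [0.0333 0.2379] axis 2.9
[136.3 270.7] 685 ctr [0.4388 0.4107] size [0.0217 0.1818] axis 31.6
[605.1 278.7] 1116 ctr [ 0.3944 -0.6595] size [0.1963 0.1507] axis -78.3
[289. 278.] 341 ctr [0.4126 0.0627] size [0.046  0.0459] axis -91.5
[182.7 357.6] 709 ctr [0.2417 0.3038] size [0.1777 0.0208] axis -3.2
[363.5 386.3] 4351 ctr [ 0.168  -0.1007] size [0.5166 0.0629] axis -76.3
[629.5 372.4] 533 ctr [ 0.1844 -0.6913] size [0.1019 0.044 ] axis -50.9
[347.  441.5] 10707 ctr [ 0.0517 -0.0576] size [0.4349 0.157 ] axis -91.5
[563. 455.] 1536 ctr [ 0.0126 -0.5269] size [0.0997 0.2742] axis 89.1
```

View pics/trayT.png

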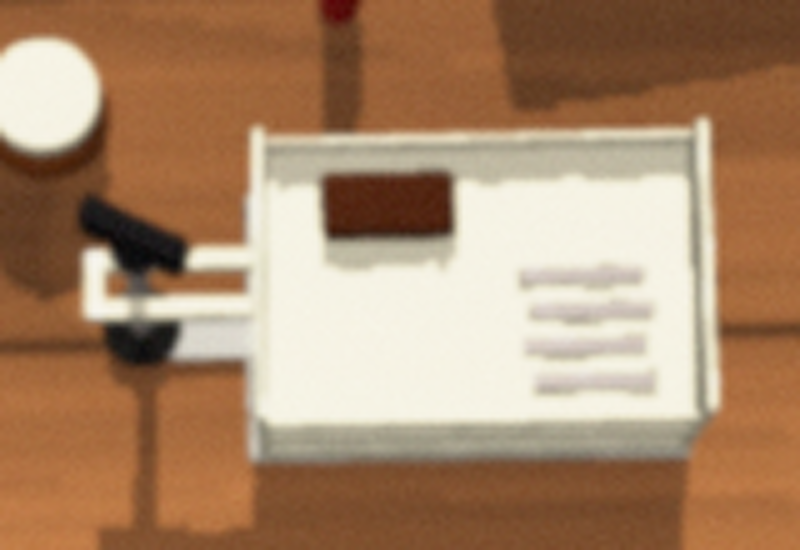

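View pics/trayS.png

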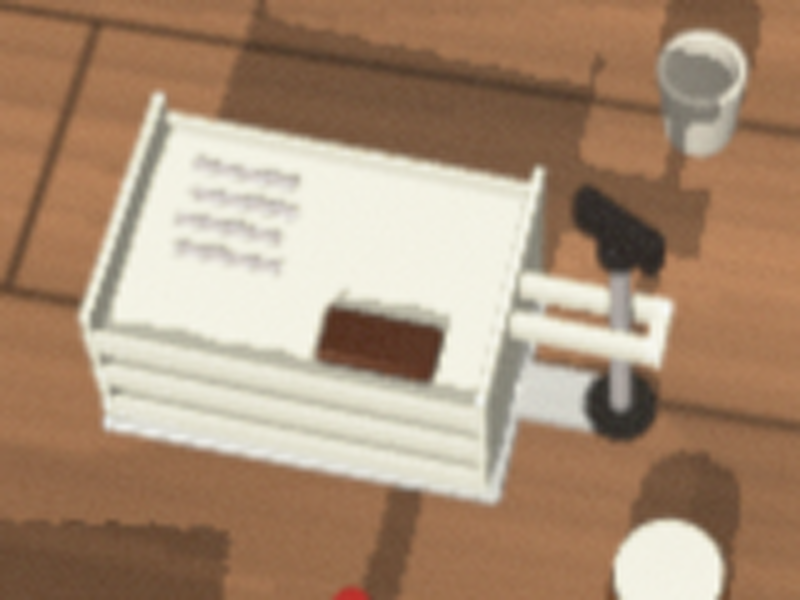

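The foot is at the +y end (left in the top view) and the pivot rim is at the −y end. Next I'll convert rim, knob and tray corners to world coordinates.

Run:
```python
from h import *
T=cam("top");S=cam("scene")
t=lambda a:(a[0]/5+265,a[1]/5+140)
s=lambda a:(a[0]/5+200,a[1]/5+220)
def tri(pt,ps):
    A=np.zeros((3,3));b=np.zeros(3);
    for c,p in((T,t(pt)),(S,s(ps))):
        d=ray(c,*p);P=np.eye(3)-np.outer(d,d);A+=P;b+=P@c["C"]
    return np.linalg.solve(A,b)
for n,a,b in [("pivot far",(703,120),(88,318)),("pivot near",(711,405),(158,97)),("foot far",(257,128),(484,398)),("foot near",(259,420),(540,170)),("knob R end",(180,256),(590,205)),("knob L end",(87,210),(655,255)),("knob ctr",(133,233),(622,228))]:
    print(n,tri(a,b).round(4), onz(T,*t(a),.13)[:2].round(4), onz(S,*s(b),.13)[:2].round(4))
print("base disc top",onz(T,*t((142,342)),.0).round(4),"scene",onz(S,*s((620,405)),0).round(4))
print("knob z=.2 T",onz(T,*t((133,233)),.2).round(4),"S",onz(S,*s((620,228)),.2).round(4))
for p,z in [((80,200),.2),((185,262),.2)]: print(onz(T,*t(p),z).round(4))
# black knob mask
for c,(x0,x1,y0,y1) in((T,(279,306,176,196)),(S,(312,336,255,278))):
    g=c["bgr"][y0:y1,x0:x1].max(2)<60
    p=np.argwhere(g)[:,::-1].astype(np.float32)+[x0,y0]; r=cv2.minAreaRect(p.astype(np.float32)); b=cv2.boxPoints(r)
    print("knob rect",np.round(r[0],1),np.round(r[1],1),r[2]," box@.204",[onz(c,u,v,.2)[:2].round(4).tolist() for u,v in b])
```

```text
pivot far [ 0.6497 -0.1981  0.1203] [ 0.6477 -0.1995] [ 0.654  -0.1917]
pivot near [ 0.5226 -0.1969  0.1203] [ 0.5212 -0.1968] [ 0.5281 -0.1922]
foot far [ 0.6525 -0.0023  0.1147] [ 0.6487 -0.0045] [0.6592 0.0026]
foot near [ 0.5226 -0.0009  0.1101] [ 0.5194 -0.0018] [0.5337 0.0035]
knob R end [0.5791 0.0342 0.1843] [0.5923 0.0305] [0.5484 0.0312]
knob L end [0.5996 0.0704 0.1851] [0.6137 0.0704] [0.5697 0.0672]
knob ctr [0.5891 0.0523 0.186 ] [0.603  0.0507] [0.5581 0.0488]
base disc top [0.581  0.0495 0.    ] scene [0.5898 0.0537 0.    ]
knob z=.2 T [0.5861 0.0496 0.2   ] S [0.5966 0.0553 0.2   ]
[0.6004 0.071  0.2   ]
[0.5735 0.0286 0.2   ]
knob rect [290. 188.] [22.4  9.8] 26.56505012512207  box@.204 [[0.5851, 0.0778], [0.6033, 0.0685], [0.5814, 0.028], [0.5632, 0.0374]]
knob rect [322.2 267. ] [20.2 10.3] 33.6900634765625  box@.204 [[0.6022, 0.0262], [0.5778, 0.0345], [0.5995, 0.0777], [0.6234, 0.069]]
```

Run:
```python
from h import *
o=state(); print(np.round(o["tool_rot"],3), bot.tip_reach)
T=cam("top");S=cam("scene");D=[]
for c,(x0,x1,y0,y1) in((T,(190,218,190,285)),(S,(398,420,250,330))):
    h=cv2.cvtColor(c["bgr"],cv2.COLOR_BGR2HSV)[y0:y1,x0:x1]
    g=(h[...,0]>26)&(h[...,0]<50)&(h[...,1]>90)&(h[...,2]>90)
    p=np.argwhere(g)[:,::-1]+[x0,y0]; m=(p.min(0)+p.max(0))/2; print(m,p.min(0),p.max(0),onz(c,*m,.031).round(4))
```

```text
{'clock': 0.3, 'qpos': [-1.0519, 0.3589, 0.0117, -0.0001, -1.2241, -0.2881], 'tool_pos': [0.1544, -0.657, 0.245], 'contact_force': [-0.1366, 0.9208, -0.1221], 'grip_width': 0.0857, 'grasp_force': 0.0}
[[-0.973 -0.229 -0.   ]
 [-0.229  0.973  0.001]
 [ 0.     0.001 -1.   ]] 0.014
[203. 236.] [199 220] [207 252] [0.5146 0.2591 0.031 ]
[408.5 285. ] [405 272] [412 298] [0.5199 0.2613 0.031 ]
```

apply_moves(motion=[[[60,0.08,0.05,0.02,0],[60,0.08,0.05,0.02,0],[60,0.08,0.06,0.02,0],[60,0.08,0.06,0.02,0],[60,0.08,0.06,0.02,0],[60,0.08,0.06,0,0],[60,0.08,0.06,0,0],[60,0.08,0.06,0,0],[60,0.08,0.06,0,0],[60,0,0.08,0,0]]])

```text
clock: 1.65
tool_pos: [0.5165, -0.3558, 0.2939]
tool_rot: [[-0.973, -0.23, -0.001], [-0.23, 0.973, 0.0], [0.001, 0.001, -1.0]]
contact_force: [-1.5, 1.3, -0.0]
grip_width: 0.0599
grasp_force: 0.0
```

apply_moves(motion=[[[60,0,0.1,0,0],[60,0,0.1,0,0],[60,0,0.1,0,0],[60,0,0.1,0,0],[60,0,0.1,0,-0.0143],[60,0,0.1,0,-0.0143],[60,0,0.1,0,0],[60,0,0.1,0,0],[60,0,0.1,0,0],[60,0,0.1,-0.02,0]]])

```text
clock: 2.9
tool_pos: [0.5145, 0.1448, 0.2863]
tool_rot: [[-0.999, -0.051, 0.002], [-0.051, 0.999, 0.001], [-0.002, 0.001, -1.0]]
contact_force: [-0.4, -0.0, -0.3]
grip_width: 0.06
grasp_force: 0.0
```

apply_moves(motion=[[[60,0,0.1,-0.04,0],[60,0.004,0.1,-0.08,0],[60,0,0.034,-0.08,0],[60,0,0,0,0]]])

```text
clock: 3.4
tool_pos: [0.5146, 0.2587, 0.183]
tool_rot: [[-0.999, -0.053, -0.005], [-0.052, 0.999, -0.004], [0.005, -0.004, -1.0]]
contact_force: [0.2, 0.3, 0.8]
grip_width: 0.0601
grasp_force: 0.0
```

Run:
```python
from h import *
o=state(); c=cam("wrist"); cv2.imwrite("pics/w1.png",c["bgr"])
h=cv2.cvtColor(c["bgr"],cv2.COLOR_BGR2HSV)
g=((h[...,0]>26)&(h[...,0]<50)&(h[...,1]>90)&(h[...,2]>90)).astype(np.uint8)
n,l,st,ce=cv2.connectedComponentsWithStats(g)
for i in range(1,n):
    if st[i,4]>200: print(st[i],ce[i],onz(c,*ce[i],.031).round(4))
```

```text
{'clock': 3.4, 'qpos': [0.8048, 0.2494, -0.2932, -0.0008, -1.0345, -2.3227], 'tool_pos': [0.5146, 0.2587, 0.183], 'contact_force': [0.1537, 0.3311, 0.8246], 'grip_width': 0.0601, 'grasp_force': 0.0}
[ 512  101   42   77 1247] [531.88853248 139.13392141] [0.4402 0.411  0.031 ]
[ 315  176   21   96 1575] [325.14412698 222.76761905] [0.5127 0.2616 0.031 ]
```

View pics/w1.png

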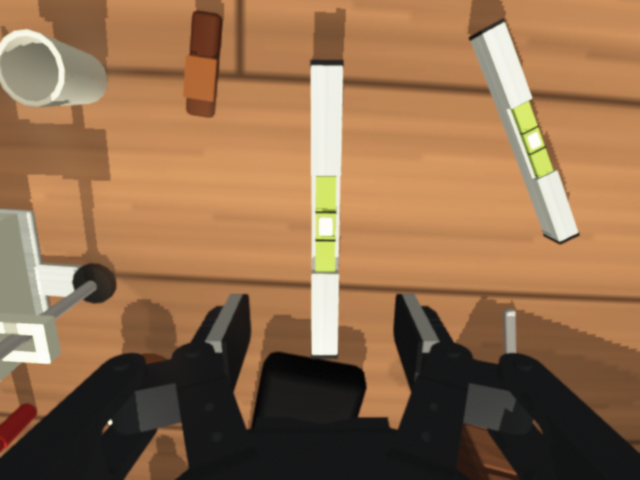

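Wrist view: the level is centred between the fingers at column ~325, with its vial at (325,223), and the headband case is clear below it. I'll go down and grip.

apply_moves(motion=[[[50,0,0.004,-0.08,0],[50,0,0,-0.08,0],[50,0,0,-0.08,0],[50,0,0,-0.06,0],[50,0,0,-0.03,0],[10,0,0,0,0],[10,0,0,0,0],[10,0,0,0,0],[10,0,0,0,0],[10,0,0,0,0]]])

```text
clock: 4.7
tool_pos: [0.5172, 0.2613, 0.023]
tool_rot: [[-0.999, -0.052, 0.002], [-0.052, 0.999, 0.001], [-0.002, 0.001, -1.0]]
contact_force: [-1.1, -1.2, 7.2]
grip_width: 0.0201
grasp_force: 60.7
```

apply_moves(motion=[[[10,0,0,0.04,0],[10,0,0,0.08,0],[10,0,0,0.08,0],[10,0,0,0.08,0],[10,0,0,0.08,0],[10,0,0,0.08,0],[10,0,0,0.06,0],[10,0,-0.04,0,0.027],[10,0,-0.06,0,0.027],[10,0,-0.06,0,0.027]]])

```text
clock: 5.95
tool_pos: [0.5158, 0.1799, 0.2716]
tool_rot: [[-0.844, -0.536, 0.0], [-0.536, 0.844, 0.001], [-0.0, 0.0, -1.0]]
contact_force: [0.0, -0.3, -2.1]
grip_width: 0.0203
grasp_force: 59.6
```

apply_moves(motion=[[[10,0.02,-0.08,0,0.027],[10,0.02,-0.08,0,0.027],[10,0.02,-0.08,0,0.027],[10,0.02,-0.08,0,0.027],[10,0.02,-0.08,0,0.027],[10,0.02,-0.08,0,0.027],[10,0.02,-0.06,0,0],[10,0,-0.03,0,0],[10,0,0,0,0],[10,0,0,0,0]]])

```text
clock: 7.2
tool_pos: [0.5861, -0.1036, 0.2714]
tool_rot: [[0.007, -1.0, 0.0], [-1.0, -0.007, 0.0], [-0.0, -0.0, -1.0]]
contact_force: [-0.2, 0.4, -1.1]
grip_width: 0.0204
grasp_force: 59.6
```

Run:
```python
from h import *
o=state()
for n in("top","wrist"):
    c=cam(n); cv2.imwrite(f"pics/{n}2.png",c["bgr"])
T=cam("top");S=cam("scene")
cv2.imwrite("pics/m2.png",np.vstack([np.hstack([cv2.resize(T["bgr"][140:240,260:420],(400,250)),cv2.resize(S["bgr"][200:325,200:400],(400,250))]),np.hstack([cv2.resize(c["bgr"],(400,300)),np.zeros((300,400,3),np.uint8)])]))
```

```text
{'clock': 7.2, 'qpos': [0.1529, 0.2125, -0.1309, -0.0003, -1.2272, -0.1454], 'tool_pos': [0.5861, -0.1036, 0.2714], 'contact_force': [-0.1622, 0.3836, -1.1239], 'grip_width': 0.0204, 'grasp_force': 59.6459}
```

View pics/m2.png

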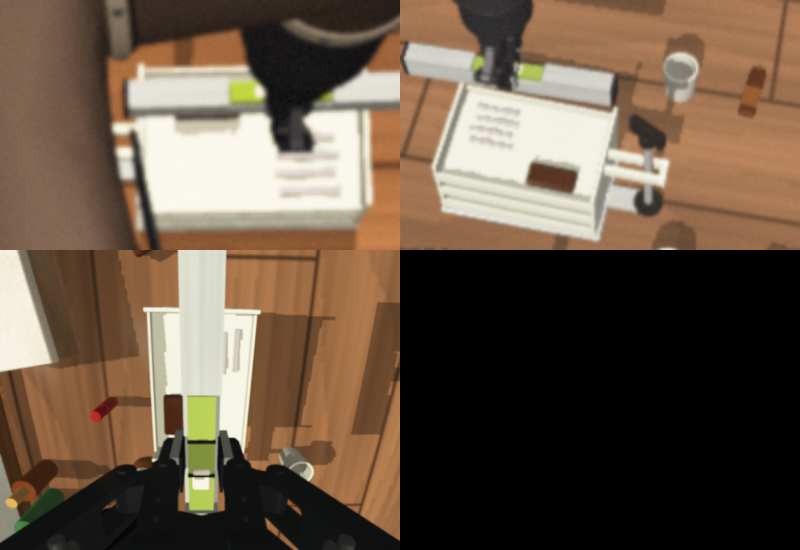

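Held level: its ends show in the scene picture at about (202,224) and (306,238), the left end in the top view is at (311,178), and the pivot rim in the wrist view runs (233,96)–(416,98). I'll check these in world coordinates.

Run:
```python
from h import *
T=cam("top");S=cam("scene");W=cam("wrist")
print("S ends",onz(S,202.5,223.5,.28).round(4),onz(S,306.5,237.5,.28).round(4))
print("T foot end",onz(T,310.8,178,.28).round(4))
print("W pivot",onz(W,233,97,.13).round(4),onz(W,416,98,.13).round(4))
```

```text
S ends [ 0.586  -0.2215  0.28  ] [0.579  0.0134 0.28  ]
T foot end [0.5827 0.0114 0.28  ]
W pivot [ 0.6468 -0.1945  0.13  ] [ 0.5214 -0.1949  0.13  ]
```

apply_moves(motion=[[[10,0,0,-0.08,0],[10,0,0,-0.06,0],[10,0,0,-0.04,0],[10,0,0,-0.02,0],[10,0,0,-0.01,0],[10,0,0,0,0]]])

```text
clock: 8.3
tool_pos: [0.5866, -0.1043, 0.1666]
tool_rot: [[0.007, -1.0, 0.0], [-1.0, -0.007, -0.0], [0.0, -0.0, -1.0]]
contact_force: [0.3, -0.3, -1.8]
grip_width: 0.0205
grasp_force: 59.6
```

apply_moves(motion=[[[10,0,0,-0.006,0],[10,0,0,-0.004,0],[10,0,0,0,0]]])

```text
clock: 8.68
tool_pos: [0.5863, -0.1043, 0.1613]
tool_rot: [[0.007, -1.0, 0.0], [-1.0, -0.007, 0.0], [-0.0, -0.0, -1.0]]
contact_force: [-0.2, 0.2, -2.7]
grip_width: 0.0204
grasp_force: 59.6
```

apply_moves(motion=[[[10,0,0,-0.006,0],[10,0,0,-0.004,0],[10,0,0,0,0]]])

```text
clock: 9.05
tool_pos: [0.5862, -0.1043, 0.156]
tool_rot: [[0.007, -1.0, -0.0], [-1.0, -0.007, -0.0], [0.0, 0.0, -1.0]]
contact_force: [0.8, -0.9, -2.5]
grip_width: 0.0202
grasp_force: 59.6
```

apply_moves(motion=[[[10,0,0,-0.004,0],[10,0,0,0,0]]])

```text
clock: 9.3
tool_pos: [0.5862, -0.1043, 0.1541]
tool_rot: [[0.007, -1.0, -0.0], [-1.0, -0.007, -0.0], [0.0, 0.0, -1.0]]
contact_force: [0.4, 0.7, -2.2]
grip_width: 0.0204
grasp_force: 59.6
```

apply_moves(motion=[[[10,0,0,-0.002,0],[10,0,0,0,0]]])

```text
clock: 9.55
tool_pos: [0.5863, -0.1043, 0.1532]
tool_rot: [[0.007, -1.0, -0.0], [-1.0, -0.007, -0.0], [-0.0, 0.0, -1.0]]
contact_force: [0.6, -0.0, -2.1]
grip_width: 0.0202
grasp_force: 59.6
```

apply_moves(motion=[[[10,0,0,-0.002,0],[10,0,0,-0.002,0],[10,0,0,0,0]]])

```text
clock: 9.93
tool_pos: [0.5865, -0.1042, 0.1516]
tool_rot: [[0.007, -1.0, 0.0], [-1.0, -0.007, -0.0], [0.0, -0.0, -1.0]]
contact_force: [-0.7, 1.5, 1.6]
grip_width: 0.0203
grasp_force: 60.1
```

apply_moves(motion=[[[10,0,0,-0.002,0],[10,0,0,0,0]]])

```text
clock: 10.18
tool_pos: [0.5866, -0.1042, 0.1507]
tool_rot: [[0.007, -1.0, 0.001], [-1.0, -0.007, 0.0], [-0.0, -0.001, -1.0]]
contact_force: [-1.3, 3.6, 3.5]
grip_width: 0.0204
grasp_force: 60.4
```

apply_moves(motion=[[[10,0,0,-0.002,0],[10,0,0,0,0]]])

```text
clock: 10.42
tool_pos: [0.5866, -0.1041, 0.1495]
tool_rot: [[0.007, -1.0, 0.001], [-1.0, -0.007, 0.0], [-0.0, -0.001, -1.0]]
contact_force: [-0.7, 4.4, 4.0]
grip_width: 0.02
grasp_force: 60.5
```

apply_moves(motion=[[[10,0,0,-0.002,0],[10,0,0,0,0]]])

```text
clock: 10.68
tool_pos: [0.5867, -0.1041, 0.1492]
tool_rot: [[0.008, -1.0, 0.001], [-1.0, -0.008, -0.0], [0.0, -0.001, -1.0]]
contact_force: [-2.5, 5.4, 9.8]
grip_width: 0.0202
grasp_force: 61.2
```

Run:
```python
from h import *
o=state(); print(np.round(o["wrist_torque"],3))
```

```text
{'clock': 10.675, 'qpos': [0.1522, 0.308, -0.2969, 0.0002, -0.9649, -0.1447], 'tool_pos': [0.5867, -0.1041, 0.1492], 'contact_force': [-2.5092, 5.4356, 9.7599], 'grip_width': 0.0202, 'grasp_force': 61.1919}
[ 1.388  1.19  -0.071]
```

apply_moves(motion=[[[10,0,0,-0.002,0],[10,0,0,0,0]]])

```text
clock: 10.92
tool_pos: [0.5867, -0.1041, 0.1492]
tool_rot: [[0.008, -1.0, 0.002], [-1.0, -0.008, -0.0], [0.0, -0.002, -1.0]]
contact_force: [-5.1, 6.1, 16.3]
grip_width: 0.0206
grasp_force: 62.0
```

Run:
```python
from h import *
o=state(); print(np.round(o["wrist_torque"],3))
S=cam("scene"); cv2.imwrite("pics/s3.png",cv2.resize(S["bgr"][225:315,200:350],None,fx=5,fy=5,interpolation=cv2.INTER_CUBIC))
```

```text
{'clock': 10.925, 'qpos': [0.1523, 0.3078, -0.2974, 0.0005, -0.9641, -0.1448], 'tool_pos': [0.5867, -0.1041, 0.1492], 'contact_force': [-5.0852, 6.0523, 16.2962], 'grip_width': 0.0206, 'grasp_force': 62.0483}
[ 1.805  2.111 -0.072]
```

View pics/s3.png

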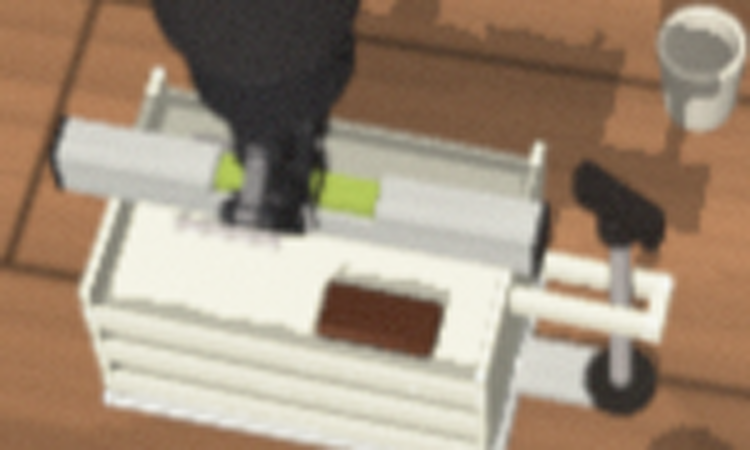

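The level is seated on both rims: z stopped at .1492 while force rose. Its ends are at about (60,155) and (543,240) in the crop, overhanging about 30 mm at the pivot end and 14 mm at the foot end, which is within tolerance. I'll unload and let go.

apply_moves(motion=[[[10,0,0,0.002,0],[10,0,0,0.002,0],[45,0,0,0,0],[45,0,0,0,0],[45,0,0,0,0],[45,0,0,0.02,0],[45,0,0,0.06,0],[45,0,0,0.08,0],[45,0,0,0.08,0],[45,0,0,0.08,0]]])

```text
clock: 12.22
tool_pos: [0.5862, -0.1044, 0.3115]
tool_rot: [[0.007, -1.0, 0.001], [-1.0, -0.007, -0.0], [0.0, -0.001, -1.0]]
contact_force: [0.1, -0.3, 0.3]
grip_width: 0.0452
grasp_force: 0.0
```

Run:
```python
from h import *
state()
W=cam("wrist");S=cam("scene")
a=cv2.resize(W["bgr"],(400,300)); b=cv2.resize(S["bgr"][225:315,200:350],(500,300),interpolation=cv2.INTER_CUBIC)[:,:400]
cv2.imwrite("pics/w4.png",np.hstack([a,b]))
np.save("w4.npy",W["bgr"])
```

```text
{'clock': 12.225, 'qpos': [0.1518, 0.1926, -0.0659, 0.0002, -1.3114, -0.1447], 'tool_pos': [0.5862, -0.1044, 0.3115], 'contact_force': [0.1414, -0.3323, 0.2548], 'grip_width': 0.0452, 'grasp_force': 0.0}
```

View pics/w4.png

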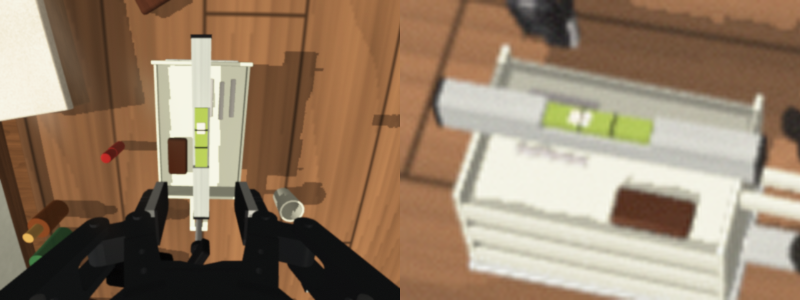

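The level is lying across both rims with the bubble shifted toward the pivot end, so step 1 holds (wrist view: level at col ~200, knob at (200,245)). Next I'll move over the knob.

apply_moves(motion=[[[60,0,0.06,0,-0.0278],[60,0,0.08,0,-0.0278],[60,0.004,0.08,0,-0.0278],[60,0,0.06,0,0],[60,0,0.032,0,0],[60,0,0,0,0],[60,0,0,0,0]]])

```text
clock: 13.2
tool_pos: [0.5883, 0.0511, 0.3094]
tool_rot: [[-0.494, -0.869, -0.0], [-0.869, 0.494, -0.0], [0.0, -0.0, -1.0]]
contact_force: [-0.1, -0.2, 0.4]
grip_width: 0.0599
grasp_force: 0.0
```

```bash
cat >> h.py <<'E'
def bubble(c,win=None):
    """returns vial ends/bubble centre in px and bubble offset (mm) along vial from its green ends"""
    h=cv2.cvtColor(c["bgr"],cv2.COLOR_BGR2HSV); g=((h[...,0]>26)&(h[...,0]<50)&(h[...,1]>90)&(h[...,2]>90)).astype(np.uint8)
    if win: x0,x1,y0,y1=win; k=np.zeros_like(g);k[y0:y1,x0:x1]=1; g*=k
    p=np.argwhere(g)[:,::-1].astype(float)
    w=np.array([onz(c,u,v,.158)[:2] for u,v in p]); m=w.mean(0)
    a=np.linalg.svd(w-m)[2][0] if len(w)<4000 else np.array([0,1.]); a=a*np.sign(a[1])
    s=(w-m)@a; lo,hi=np.percentile(s,[.5,99.5]); mid=m+a*(lo+hi)/2
    bg=np.array([onz(c,u,v,.158)[:2] for v in range(int(p[:,1].min()),int(p[:,1].max())+1) for u in range(int(p[:,0].min()),int(p[:,0].max())+1) if h[v,u,1]<60 and h[v,u,2]>200])
    d=bg-mid; n=np.array([-a[1],a[0]]); k=(abs(d@n)<.005)&(abs(d@a)<.037)
    print("vial mid",mid.round(4),"len",(hi-lo).round(4),"axis",a.round(3),"bubble(+=foot end) mm",(1e3*np.median((d@a)[k])).round(1) if k.any() else None,k.sum())
E
python3 - <<'E'
from h import *
state(); W=cam("wrist"); S=cam("scene")
bubble(S,(200,320,220,300))
cv2.imwrite("pics/w5.png",np.hstack([cv2.resize(W["bgr"],(400,300)),cv2.resize(S["bgr"][235:295,210:290],(400,300),interpolation=cv2.INTER_CUBIC)]))
E
```

```text
{'clock': 13.2, 'qpos': [0.4175, 0.1857, -0.0793, 0.0001, -1.3059, -0.9346], 'tool_pos': [0.5883, 0.0511, 0.3094], 'contact_force': [-0.1147, -0.196, 0.3659], 'grip_width': 0.0599, 'grasp_force': 0.0}
vial mid [ 0.5918 -0.1031] len 0.0771 axis [0.011 1.   ] bubble(+=foot end) mm -14.1 16
```

View pics/w5.png

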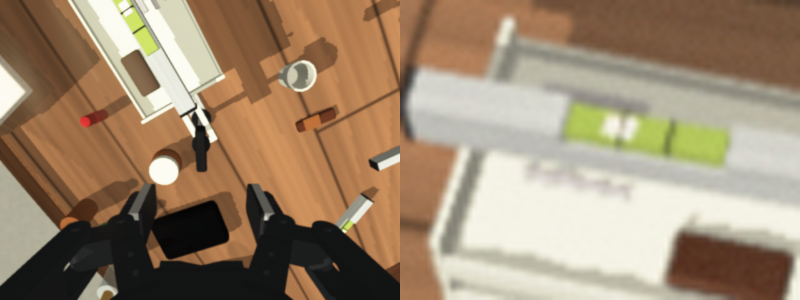

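The knob bar is vertical in the wrist view (col ~201 of the half-size picture, rows ~112–170), so it lines up with the jaws. The scene view puts the bubble at about −14 mm, which calls for about 1.2 rad clockwise. I'll refine the knob position.

Run:
```python
from h import *
W=cam("wrist"); g=(W["bgr"].max(2)<60).astype(np.uint8); g[290:]=0; g[:150]=0; g[:,:285]=0; g[:,360:]=0
n,l,st,ce=cv2.connectedComponentsWithStats(g)
i=1+st[1:,4].argmax(); p=np.argwhere(l==i)[:,::-1]; print(st[i],ce[i])
for v in range(170,285,8):
    r=p[p[:,1]==v][:,0]
    if len(r): print(v,r.min(),r.max(),end="; ")
print()
for u,v in [(st[i,0]+st[i,2]/2,st[i,1]+st[i,3]),(st[i,0]+st[i,2]/2,st[i,1])]: print(onz(W,u,v,.204).round(4),onz(W,u,v,.19).round(4))
print("tool x/y proj of knob axis guess", proj(W,[.588,.052,.204]),proj(W,[.588,.052,.19]),proj(W,[.588,.052,.176]))
```

```text
[ 307  180   29   95 1490] [320.43825503 232.12214765]
186 308 315; 194 308 316; 202 313 325; 210 314 328; 218 313 330; 226 308 334; 234 308 335; 242 312 330; 250 314 329; 258 315 329; 266 315 330; 274 318 325; 
[0.5993 0.0726 0.204 ] [0.6023 0.0779 0.19  ]
[0.5673 0.0164 0.204 ] [0.5684 0.0182 0.19  ]
tool x/y proj of knob axis guess [320.92279763 242.24803499] [320.95861189 235.92841235] [320.99093053 230.22868258]
```

apply_moves(motion=[[[40,0,0.002,-0.08,0],[40,0,0,-0.08,0],[40,0,0,-0.06,0],[40,0,0,-0.03,0],[40,0,0,0,0],[2,0,0,0,0],[2,0,0,0,0],[2,0,0,0,0],[2,0,0,0,0]]])

```text
clock: 14.48
tool_pos: [0.5895, 0.0526, 0.186]
tool_rot: [[-0.494, -0.87, 0.003], [-0.87, 0.494, 0.0], [-0.002, -0.003, -1.0]]
contact_force: [1.5, -2.6, 6.8]
grip_width: 0.0178
grasp_force: 59.0
```

Run:
```python
from h import *
o=state(); print(np.round(o["tool_rot"],3)); bubble(cam("scene"),(200,320,220,300))
```

```text
{'clock': 14.475, 'qpos': [0.4198, 0.2665, -0.2628, 0.0013, -1.0385, -0.9369], 'tool_pos': [0.5895, 0.0526, 0.186], 'contact_force': [1.4979, -2.6221, 6.8119], 'grip_width': 0.0178, 'grasp_force': 58.9574}
[[-0.494 -0.87   0.003]
 [-0.87   0.494  0.   ]
 [-0.002 -0.003 -1.   ]]
vial mid [ 0.5918 -0.1031] len 0.0771 axis [0.011 1.   ] bubble(+=foot end) mm -14.1 16
```

apply_moves(motion=[[[2,0,0,0,-0.02],[2,0,0,0,-0.02],[2,0,0,0,-0.02],[2,0,0,0,-0.02],[2,0,0,0,-0.02],[2,0,0,0,0],[2,0,0,0,0],[2,0,0,0,0],[2,0,0,0,0],[2,0,0,0,0]]])

```text
clock: 15.78
tool_pos: [0.5896, 0.0525, 0.186]
tool_rot: [[-0.911, -0.413, 0.003], [-0.413, 0.911, 0.0], [-0.003, -0.001, -1.0]]
contact_force: [1.5, -3.5, 6.1]
grip_width: 0.0176
grasp_force: 58.9
```

Run:
```python
from h import *
o=state(); print(np.round(o["tool_rot"],3),np.round(o["wrist_torque"],2)); bubble(cam("scene"),(200,320,220,300))
```

```text
{'clock': 15.775, 'qpos': [0.4197, 0.2665, -0.2629, 0.0015, -1.0384, -1.5652], 'tool_pos': [0.5896, 0.0525, 0.186], 'contact_force': [1.456, -3.508, 6.0812], 'grip_width': 0.0176, 'grasp_force': 58.9173}
[[-0.911 -0.413  0.003]
 [-0.413  0.911  0.   ]
 [-0.003 -0.001 -1.   ]] [-1.17 -0.76 -0.01]
vial mid [ 0.5908 -0.1065] len 0.0754 axis [0.004 1.   ] bubble(+=foot end) mm -5.0 19
```

```bash
cat >> h.py <<'E'
def profile(c,x=.5918,y0=-.150,y1=-.058,z=.158,dx=0.0):
    ys=np.arange(y0,y1,.002); hs=cv2.cvtColor(c["bgr"],cv2.COLOR_BGR2HSV); out=[]
    for y in ys:
        u,v=proj(c,[x+dx,y,z]); px=cv2.getRectSubPix(c["bgr"],(1,1),(float(u),float(v)))[0,0]; out.append("%d:%d/%d"%(round(y*1e3),px[0],px[1]))
    print(" ".join(out))
E
python3 - <<'E'
from h import *
c=cam("scene"); profile(c);
E
```

```text
-150:202/211 -148:175/194 -146:137/182 -144:101/185 -142:91/197 -140:89/198 -138:90/199 -136:90/199 -134:92/200 -132:90/199 -130:89/199 -128:91/200 -126:91/200 -124:90/198 -122:93/196 -120:106/171 -118:152/192 -116:197/221 -114:223/239 -112:231/243 -110:235/244 -108:233/243 -106:196/230 -104:143/212 -102:101/201 -100:90/198 -98:81/177 -96:74/152 -94:77/160 -92:85/186 -90:89/197 -88:90/198 -86:90/199 -84:92/201 -82:92/200 -80:90/198 -78:90/198 -76:91/200 -74:90/199 -72:90/197 -70:95/193 -68:115/186 -66:179/204 -64:199/211 -62:205/214 -60:206/215
```

apply_moves(motion=[[[2,0,0,0,-0.02],[2,0,0,0,-0.02],[2,0,0,0,-0.02],[2,0,0,0,0],[2,0,0,0,0],[2,0,0,0,0],[2,0,0,0,0],[2,0,0,0,0],[2,0,0,0,0],[2,0,0,0,0]]])

```text
clock: 17.12
tool_pos: [0.5896, 0.0525, 0.186]
tool_rot: [[-0.999, -0.049, 0.003], [-0.049, 0.999, -0.0], [-0.003, -0.0, -1.0]]
contact_force: [2.7, -3.4, 5.9]
grip_width: 0.0173
grasp_force: 58.9
```

Run:
```python
from h import *
c=cam("scene"); bubble(c,(200,320,220,300)); profile(c)
```

```text
vial mid [ 0.59   -0.1088] len 0.0765 axis [0.002 1.   ] bubble(+=foot end) mm -0.7 22
-150:176/193 -148:135/183 -146:101/187 -144:90/198 -142:89/198 -140:90/199 -138:90/199 -136:90/199 -134:91/200 -132:90/200 -130:91/200 -128:91/200 -126:89/198 -124:85/187 -122:77/161 -120:89/159 -118:152/201 -116:197/229 -114:212/236 -112:213/237 -110:216/238 -108:219/240 -106:222/240 -104:203/232 -102:152/212 -100:99/186 -98:74/148 -96:78/163 -94:84/185 -92:86/195 -90:90/198 -88:90/198 -86:89/198 -84:90/199 -82:91/199 -80:90/198 -78:91/199 -76:90/199 -74:91/199 -72:99/194 -70:128/193 -68:184/207 -66:203/214 -64:206/215 -62:207/216 -60:206/215
```

Bubble offset is about −0.6 mm: lines at −121 and −98, bubble spanning −118 to −102. I'll let go of the knob, lift and recheck.

apply_moves(motion=[[[30,0,0,0,0],[30,0,0,0,0],[30,0,0,0,0],[30,0,0,0.02,0],[30,0,0,0.05,0],[30,0,0,0.07,0],[30,0,0,0.04,0],[30,0,0,0,0],[30,0,0,0,0],[30,0,0,0,0]]])

```text
clock: 18.42
tool_pos: [0.5879, 0.0526, 0.2733]
tool_rot: [[-0.999, -0.049, -0.002], [-0.049, 0.999, -0.0], [0.002, -0.0, -1.0]]
contact_force: [0.3, 0.1, -1.0]
grip_width: 0.0299
grasp_force: 0.0
```

Run:
```python
from h import *
state(); c=cam("scene"); bubble(c,(200,320,220,300)); profile(c)
```

```text
{'clock': 18.425, 'qpos': [0.4201, 0.2042, -0.1372, -0.0002, -1.231, -1.9422], 'tool_pos': [0.5879, 0.0526, 0.2733], 'contact_force': [0.3415, 0.0645, -1.017], 'grip_width': 0.0299, 'grasp_force': 0.0}
vial mid [ 0.59   -0.1086] len 0.076 axis [-0.004  1.   ] bubble(+=foot end) mm -1.0 22
-150:175/192 -148:135/182 -146:103/188 -144:92/199 -142:89/199 -140:88/198 -138:90/199 -136:90/198 -134:89/198 -132:89/199 -130:89/199 -128:89/198 -126:88/197 -124:84/188 -122:73/159 -120:89/159 -118:151/200 -116:196/228 -114:212/236 -112:215/238 -110:218/239 -108:219/240 -106:221/240 -104:201/231 -102:151/211 -100:98/185 -98:76/150 -96:79/163 -94:86/185 -92:90/197 -90:90/198 -88:90/199 -86:90/198 -84:88/197 -82:88/197 -80:90/199 -78:91/198 -76:90/198 -74:90/197 -72:98/193 -70:128/194 -68:183/207 -66:202/213 -64:204/215 -62:205/215 -60:205/214
```

The bubble stays centred with the knob released. Moving over the level with the fingers wide open, to straddle the vial.

apply_moves(motion=[[[85,0,-0.06,0,-0.007],[85,0,-0.08,0,0],[85,0,-0.08,0,0],[85,0,-0.06,0,0],[85,0,-0.043,0,0],[85,0,0,-0.05,0],[85,0,0,-0.05,0],[85,0,0,-0.04,0],[85,0,0,-0.02,0],[85,0,0,0,0]]])

```text
clock: 19.73
tool_pos: [0.588, -0.1088, 0.1936]
tool_rot: [[-1.0, -0.005, -0.002], [-0.005, 1.0, -0.0], [0.002, -0.0, -1.0]]
contact_force: [1.0, -0.5, 1.1]
grip_width: 0.0851
grasp_force: 0.0
```

Run:
```python
from h import *
state(); W=cam("wrist"); c=cam("scene"); bubble(c,(200,320,220,300))
cv2.imwrite("pics/w6.png",np.hstack([cv2.resize(W["bgr"],(400,300)),cv2.resize(c["bgr"][220:310,200:320],(400,300),interpolation=cv2.INTER_CUBIC)]))
```

```text
{'clock': 19.725, 'qpos': [0.1435, 0.2724, -0.2352, 0.0001, -1.0648, -1.7097], 'tool_pos': [0.588, -0.1088, 0.1936], 'contact_force': [0.9712, -0.5322, 1.0578], 'grip_width': 0.0851, 'grasp_force': 0.0}
vial mid [ 0.59   -0.1088] len 0.0765 axis [0.005 1.   ] bubble(+=foot end) mm -0.7 22
```

View pics/w6.png

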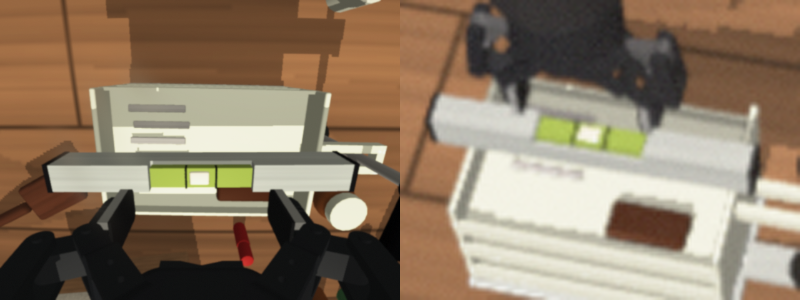

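Wrist view: the fingertips are evenly on either side of the vial (cols ~115 and ~290), and the bubble is centred between the lines at (200,178). Descending in small steps to press.

apply_moves(motion=[[[85,0,0,-0.008,0],[85,0,0,-0.008,0],[85,0,0,-0.006,0],[85,0,0,0,0]]])

```text
clock: 20.32
tool_pos: [0.5882, -0.1088, 0.183]
tool_rot: [[-1.0, -0.005, -0.001], [-0.005, 1.0, -0.0], [0.001, -0.0, -1.0]]
contact_force: [0.1, 0.6, 0.0]
grip_width: 0.0853
grasp_force: 0.0
```

apply_moves(motion=[[[85,0,0,-0.004,0],[85,0,0,-0.004,0],[85,0,0,0,0]]])

```text
clock: 20.7
tool_pos: [0.5882, -0.1088, 0.1791]
tool_rot: [[-1.0, -0.005, -0.0], [-0.005, 1.0, 0.0], [0.0, 0.0, -1.0]]
contact_force: [-0.3, -0.8, 0.9]
grip_width: 0.085
grasp_force: 0.0
```

apply_moves(motion=[[[85,0,0,-0.004,0],[85,0,0,-0.004,0],[85,0,0,0,0]]])

```text
clock: 21.08
tool_pos: [0.5882, -0.1088, 0.1751]
tool_rot: [[-1.0, -0.005, -0.0], [-0.005, 1.0, -0.0], [0.0, -0.0, -1.0]]
contact_force: [0.2, -0.3, -0.5]
grip_width: 0.0849
grasp_force: 0.0
```

apply_moves(motion=[[[85,0,0,-0.004,0],[85,0,0,-0.002,0],[85,0,0,0,0]]])

```text
clock: 21.45
tool_pos: [0.5883, -0.1088, 0.1722]
tool_rot: [[-1.0, -0.005, -0.0], [-0.005, 1.0, -0.0], [0.0, -0.0, -1.0]]
contact_force: [0.4, 0.0, -0.6]
grip_width: 0.0848
grasp_force: 0.0
```

apply_moves(motion=[[[85,0,0,-0.002,0],[85,0,0,-0.002,0],[85,0,0,0,0]]])

```text
clock: 21.82
tool_pos: [0.5883, -0.1088, 0.1702]
tool_rot: [[-1.0, -0.005, -0.0], [-0.005, 1.0, -0.0], [0.0, -0.0, -1.0]]
contact_force: [-0.1, 0.2, 0.1]
grip_width: 0.0854
grasp_force: 0.0
```

apply_moves(motion=[[[85,0,0,-0.002,0],[85,0,0,-0.002,0],[85,0,0,0,0]]])

```text
clock: 22.2
tool_pos: [0.5883, -0.1088, 0.1682]
tool_rot: [[-1.0, -0.005, -0.0], [-0.005, 1.0, -0.0], [0.0, -0.0, -1.0]]
contact_force: [0.4, -0.1, 0.5]
grip_width: 0.0851
grasp_force: 0.0
```

apply_moves(motion=[[[85,0,0,-0.002,0],[85,0,0,0,0]]])

```text
clock: 22.45
tool_pos: [0.5883, -0.1088, 0.1672]
tool_rot: [[-1.0, -0.005, -0.0], [-0.005, 1.0, 0.0], [0.0, 0.0, -1.0]]
contact_force: [-0.0, 0.4, 0.5]
grip_width: 0.085
grasp_force: 0.0
```

apply_moves(motion=[[[85,0,0,-0.002,0],[85,0,0,-0.002,0],[85,0,0,0,0]]])

```text
clock: 22.82
tool_pos: [0.5883, -0.1088, 0.1652]
tool_rot: [[-1.0, -0.005, -0.0], [-0.005, 1.0, -0.0], [0.0, -0.0, -1.0]]
contact_force: [-0.0, 0.2, -0.3]
grip_width: 0.0851
grasp_force: 0.0
```

apply_moves(motion=[[[85,0,0,-0.002,0],[85,0,0,0,0]]])

```text
clock: 23.08
tool_pos: [0.5883, -0.1088, 0.1642]
tool_rot: [[-1.0, -0.005, -0.0], [-0.005, 1.0, 0.0], [0.0, 0.0, -1.0]]
contact_force: [0.1, -0.2, 0.1]
grip_width: 0.0851
grasp_force: 0.0
```

apply_moves(motion=[[[85,0,0,-0.002,0],[85,0,0,0,0]]])

```text
clock: 23.32
tool_pos: [0.5883, -0.1088, 0.1632]
tool_rot: [[-1.0, -0.005, -0.0], [-0.005, 1.0, -0.0], [0.0, -0.0, -1.0]]
contact_force: [-0.2, -0.1, -0.3]
grip_width: 0.0847
grasp_force: 0.0
```

apply_moves(motion=[[[85,0,0,-0.002,0],[85,0,0,0,0]]])

```text
clock: 23.58
tool_pos: [0.5885, -0.1088, 0.1629]
tool_rot: [[-1.0, -0.005, 0.001], [-0.005, 1.0, -0.0], [-0.001, -0.0, -1.0]]
contact_force: [-0.7, 0.2, 5.1]
grip_width: 0.0854
grasp_force: 2.2
```

apply_moves(motion=[[[85,0,0,-0.002,0],[85,0,0,0,0]]])

```text
clock: 23.82
tool_pos: [0.5889, -0.1089, 0.1627]
tool_rot: [[-1.0, -0.005, 0.002], [-0.005, 1.0, -0.001], [-0.002, -0.001, -1.0]]
contact_force: [-2.4, 2.8, 10.8]
grip_width: 0.0853
grasp_force: 5.1
```

apply_moves(motion=[[[85,0,0,0,0],[85,0,0,0,0],[85,0,0,0,0],[85,0,0,0,0],[85,0,0,0,0],[85,0,0,0,0]]])

```text
clock: 24.58
tool_pos: [0.5888, -0.1089, 0.1627]
tool_rot: [[-1.0, -0.005, 0.002], [-0.005, 1.0, -0.0], [-0.002, -0.0, -1.0]]
contact_force: [-2.8, 1.8, 10.2]
grip_width: 0.085
grasp_force: 5.1
```

Run:
```python
from h import *
state(); bubble(cam("scene"),(200,320,220,300)); bubble(cam("wrist"),(200,440,200,330))
```

```text
{'clock': 24.575, 'qpos': [0.1436, 0.2991, -0.275, 0.0009, -0.9951, -1.7098], 'tool_pos': [0.5888, -0.1089, 0.1627], 'contact_force': [-2.8203, 1.8382, 10.2118], 'grip_width': 0.085, 'grasp_force': 5.0538}
vial mid [ 0.5905 -0.1085] len 0.0761 axis [0.009 1.   ] bubble(+=foot end) mm -1.7 22
vial mid [ 0.5844 -0.1082] len 0.0783 axis [0. 1.] bubble(+=foot end) mm -0.9 573
```

Pressing steadily at about 10 N, and the bubble is within about 1–2 mm of centre. Handing in.

```bash
python3 -c "
from station import order
print(order.job_done())"
```

```text
the job is handed in; nothing more can be done
None
```

I handed the job in at about 25 s of the 58 s allowed: the level bridges both end rims, the T-knob is turned and released, the fingertips press at about 10 N, and the bubble reads 1–2 mm from centre; the hand-in returned no verdict.

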